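# Probe the sensor slide with the meter tweezers

## Task

Take the meter tweezers off their stand and, while they are in the air, squeeze them until the two tips are as far apart as the two gold contact pads on the sensor slide. Then set the tips down from above, one on each pad, and press lightly so that both sprung contacts are pushed in part of the way but not bottomed. Finish like that, still gripping the tweezers, with both tips steady on their pads at that gap so the meter can take its reading; do not knock the jar, dish or tip box about.

Things in the scene. Friction and masses are not known exactly. Their poses are not given: they have to be found in the camera images.
- tweezers: Cordless meter tweezers, 165 mm long, 70 g, lying level on the stand. Origin midway between the finger grips, at mid height of the jaws; x to the tips, y across the jaws (left = +y), z up. Grey housing with a screen, 52 x 26 x 16 mm, at x = -110 to -58 mm. Two sprung steel jaws 10 mm tall, hinged at x = -70, y = +-7 mm, bend down at x = 35 mm to upright black barrels (5.6 mm thick) at x = 55 mm.
- grip_left (a point): Middle of the outer face of the left (+y) ribbed black finger grip, 34 mm long (x), 13 mm tall: squeeze across both grips, along y. Over their outsides 36.5 mm relaxed, 22 mm with the jaws parallel and the tips at 14 mm. The jaws swing equally and follow the gripper's opening: about 2.5 N on each grip begins to close them, 7 N makes them parallel.
- grip_right (a point): The same on the right (-y) finger grip.
- jaw_left (a joint): Closing angle of each jaw in rad, 0 relaxed (tips 40 mm apart), 0.104 with the jaws parallel and the tip centres 14 mm apart, at most 0.148 (tips 3 mm apart). Tip gap in mm = 14 + 250 x (0.104 - angle).
- tip_left (a point): Lower end of the left (+y) spring contact, a brass pin 2.6 mm thick with a round end: at x = 55 mm, 41 mm below the tweezers' origin level when not pushed in.
- tip_right (a point): The same for the right (-y) spring contact.
- pin_left (a joint): How far the left spring contact is pushed in, in m: 0 free, 0.006 bottomed. Soft: about 0.15 N starts it, 0.9 N bottoms it.
- pin_right (a joint): The same for the right spring contact.
- stand: Fixed bent-steel stand, 130 x 64 x 56 mm; origin on the bench directly below the tweezers' origin, x towards their tips. Holds the tweezers' origin 52 mm above the bench on two uprights: under the housing (x = -90 mm) and under the jaws (x = 29 mm, with a 10 mm ear at each end, y = +-30 mm). Nothing stands beside the finger grips. Lift the tweezers straight up to clear it.
- slide: Fixed black slide holder, 100 x 46 mm and 13.4 mm tall over its two small clips, with a white sensor slide 75 x 25 mm in it. Origin at the centre of the holder's underside, on the bench; x along the slide, z up. The two gold pads lie side by side near its -x end (the end towards the robot) at x = -29 mm, y = +-7 mm, 11.5 mm above the bench.
- pad_left (a point): Centre of the top of the +y gold contact pad: a rectangle 9 mm along the slide's x and 7 mm along its y. Pad centres are 14 mm apart.
- pad_right (a point): Centre of the top of the -y gold contact pad, the same size.
- sample_jar: Bystander: closed specimen jar, 44 mm across, 62 mm tall; origin at the centre of its underside.
- petri_dish: Bystander: closed clear dish, 94 mm across, 16 mm tall; origin at the centre of its underside.
- tip_box: Bystander: box of pipette tips with a clear lid, 122 x 86 x 67 mm; origin at the centre of its underside.

How it is judged (in metres and radians):
On the way, in this order (a step that is already met when the one before it is completed fails the run):
1. the tweezers are off the stand in the gripper, tips well above the slide, squeezed to the pads' spacing (tip gap 14 mm, give or take 3 mm) (contact force between the fingers and tweezers above 1 N and contact force between tweezers and stand below 0.02 N and contact force between tweezers and slide below 0.02 N and height (world z) of each of tip_left, tip_right above 0.022 m and distance between tip_left and tip_right between 0.011 and 0.017 m), for 0.2 s.
2. one tip on each pad, both spring contacts partly pushed in, held for a second (contact force between the fingers and tweezers above 1 N and contact force between tweezers and stand below 0.02 N and distance between tip_left and tip_right between 0.011 and 0.017 m and ((x of tip_left in the frame of pad_left between -0.0045 and 0.0045 m and y of tip_left in the frame of pad_left between -0.0035 and 0.0035 m and x of tip_right in the frame of pad_right between -0.0045 and 0.0045 m and y of tip_right in the frame of pad_right between -0.0035 and 0.0035 m) or (x of tip_left in the frame of pad_right between -0.0045 and 0.0045 m and y of tip_left in the frame of pad_right between -0.0035 and 0.0035 m and x of tip_right in the frame of pad_left between -0.0045 and 0.0045 m and y of tip_right in the frame of pad_left between -0.0035 and 0.0035 m)) and value of joint pin_left between 0.0005 and 0.0055 m and value of joint pin_right between 0.0005 and 0.0055 m and contact force between tweezers and slide above 0.2 N and linear speed of tweezers below 0.01 m/s), for 1 s.
At the end, for the whole second after the job is handed in: The fingers hold the tweezers off their stand; the tips are 14 mm apart (give or take 3 mm), each inside its own 9 x 7 mm gold pad, both spring contacts pushed in by 0.5 to 5.5 mm, and the tweezers keep still (all of step 2); the arm keeps its last pose, push and grip.
It fails at once if the tweezers are pressed hard on the slide (over 8 N) (contact force between tweezers and slide above 8 N).
It fails at once if the tips are set on the slide before the gap is right (more than 6 mm off) (contact force between tweezers and slide above 0.1 N and (distance between tip_left and tip_right above 0.02 m or distance between tip_left and tip_right below 0.008 m)).
It fails at once if a bystander is knocked about (moved over 30 mm) (distance of any of sample_jar, petri_dish, tip_box from where it was at the start of the episode above 0.03 m).
It also fails if it takes over 40 s, if anything falls off the work surface, if the arm or the gripper's body presses on something with over 40 N, if the wrist force passes 120 N, or if a joint passes its speed limit or range.

## Robot

A 6-joint arm with a two-finger parallel gripper is mounted at the origin on the work surface. World frame = base frame: x ahead of the robot, y to its left, z up, the work surface at z = 0. Lengths are in mm, angles in rad, forces in N, time in s.
With the tool pointing down it reaches from about 350 to 775 mm from the base axis. Payload 7.3 kg.
Tool frame: the origin (TCP) lies midway between the tips of the shut fingers; the grasp point (between the pads) lies 19 mm behind it; z points along the fingers, y is the line along which they close (so a half turn about z gives the same grasp; the last joint's range is limited). The gripper opens to 92 mm and grips with 3 to 60 N. Pads are 19 mm wide; open, the fingers measure 130 mm over their backs; the gripper's body (75 mm by 190 mm) begins 47 mm behind the grasp point.
Start: joints at [-1.439, 0.342, 1.524, -0, 1.275, -0.146], TCP at [143.998, -504.885, 226.741] pointing down, gripper open.
Joint ranges: [-2.53, 2.53], [-0.77, 2.02], [0.04, 2.7], [-1, 4.14], [0.28, 2.66], [-3.11, 3.11]. Speed limits (rad/s): [2.57, 2.57, 3.14, 3.14, 3.14, 3.14].

## Interface

Orientations are given as [roll, pitch, yaw] about the fixed x, y, z axes, in that order (R = Rz(yaw) Ry(pitch) Rx(roll)).
In Python, from plant import get_obs, capture, camera_model, close_job, search_frame, regions_of, pinpoint gives the robot as it stands. The module is installed in compiled form; this text tells all that it offers.
- The arm moves only by the shell command python3 -m pendant 'ROWS'. ROWS is JSON, one flat list of numbers, 7 for each row, row after row: the shift along the tool's x, y, z in units of 30 mm (1.0 is 30 mm), then the turn, a rotation vector about the tool's x, y, z in units of 4 degrees (1.0 is 4 degrees), then the closure, from -1 (fully open) to 1 (shut), so that 0 is half open. In form: [dx, dy, dz, wx, wy, wz, gripper, dx, dy, dz, wx, wy, wz, gripper, ...]. A call has 1 to 12 rows; each row shifts and turns the commanded pose from where the row before left it, along the tool's axes as they then stand; what a row does not reach is not made up. A row lasts 1/10 s, in which the tool goes at most 50 mm and 8.59 degrees, less where a joint would pass 70% of its speed; a pose out of reach is approached as far as the arm can. A call with a number of a shift or a turn outside -1 to 1 is refused whole. A call with a gripper value outside its range is refused whole. The fingers move at their own pace and stop on an object; the grip force is fixed at half the most. Time passes only in rows, so rows that do not move let the fingers close. It gives the time, the measured TCP pose, the force, the opening and the grip force at its end, in the units of the state.
- get_obs(): the state, without advancing time (a new reading comes with each control period).
- capture(name): name is "scene" or "side" or "wrist"; returns the picture (480x640x3 uint8, red, green, blue); there is no depth.
- camera_model(name): a dict with "fov_y" (degrees; the focal length in pixels is half the picture's height over the tangent of half this angle, whatever the lens; pixels are square), "cx", "cy" (the principal point, pixels), "pose" (4x4, takes a point from camera to world coordinates). Camera axes: x right, y up, looking along -z (the intrinsics and any distortion apply to the point x, -y, -z); pixel columns grow to the right and rows downward; lengths in mm; the calibration is good to about 2 mm. A picture is of the moment at which its call begins: read the wrist's pose just before it. camera_model takes no time and is no camera call; for the wrist camera it gives the pose at the moment of the call.
- close_job(): hands the job in; it is judged then, once.
Trained networks look in the newest picture that a camera, given by its name, has taken for a name from the list of things; names that differ only in an ending like _2 or _b are one class to them, and where a whole thing is asked for, a point or a joint stands for the part that bears it (a point fixed in the world has none). Each returns a list of dicts, best first, with "score" (0 to 1); they miss things now and then, are a little off and sometimes report something else, mostly with a low value. They report only what shows in the picture. A call takes as long as a camera call.
- search_frame(camera, thing): "location" ([column, row] in pixels, amid what is visible of it).
- regions_of(camera, thing): "pixels" (480x640 bool, what is visible of it) and "location" ([column, row] in pixels, amid what is visible of it).
- pinpoint(camera, thing): "location" ([column, row] in pixels: a listed point, or the origin of a listed thing).
The state is a dict: "time": time; "joint_positions": joint angles; "dq": joint speeds; "tau": joint torques, N m; "tool_pos": TCP position; "tcp_rot": TCP orientation; "contact_force": force on the tool from outside, world axes, zero at the start; "moment": the same for the moment, N m; "grip_width": finger opening in mm; "finger_force": force on a finger pad.
Only numpy, scipy, OpenCV 4.12 (cv2) and the standard library are available. Lean on these libraries where they do the work, as an engineer would, in place of code of your own. Each camera call takes 0.05 s, during which the arm holds its last target. There are 200 camera calls.

## Working session

There is one attempt and no reset: what is moved stays moved. The work goes in short steps, Python scripts to look and compute and a shell command to move; the robot and the scene stay as the last step left them, time stands still between calls to the robot, and variables do not carry over. Pictures are saved under pics/ and viewed, at most 10 in all, crops included, and the job is handed in when it is done.

```bash
mkdir -p pics
cat > h.py <<'E'
import numpy as np, cv2
from plant import *
from scipy.spatial.transform import Rotation as R
def K(m):
    f=240/np.tan(np.radians(m["fov_y"])/2); return f
def ray(m,px):
    f=K(m);P=np.array(m["pose"]);d=P[:3,:3]@np.array([(px[0]-m["cx"])/f,-(px[1]-m["cy"])/f,-1]);return P[:3,3],d
def onz(m,px,z):
    o,d=ray(m,px);return o+d*(z-o[2])/d[2]
def proj(m,p):
    P=np.array(m["pose"]);q=P[:3,:3].T@(np.array(p)-P[:3,3]);f=K(m);return np.array([m["cx"]+f*q[0]/-q[2],m["cy"]-f*q[1]/-q[2]])
def save(n,im): cv2.imwrite("pics/"+n,im[:,:,::-1])
E
python3 - <<'E'
from h import *
o=get_obs();print({k:np.round(v,3).tolist() for k,v in o.items()})
ims=[]
Z=dict(tweezers=52,grip_left=52,grip_right=52,tip_left=11,tip_right=11,stand=0,slide=0,pad_left=11.5,pad_right=11.5,sample_jar=0,petri_dish=0,tip_box=0)
for c in ["scene","side","wrist"]:
    m=camera_model(c);print(c,{k:np.round(v,3).tolist() for k,v in m.items()})
    save(c+"0.png",capture(c))
    for t,z in Z.items():
        r=pinpoint(c,t)
        for a in r[:2]: print(c,t,round(a["score"],2),np.round(a["location"],1),np.round(onz(m,a["location"],z),1)[:2])
ims=[cv2.imread(f"pics/{c}0.png") for c in ["scene","side","wrist"]]
cv2.imwrite("pics/all.png",cv2.resize(np.vstack([np.hstack(ims[:2]),np.hstack([ims[2],ims[2]*0])]),(800,600)))
E
```

```text
{'time': 0.0, 'joint_positions': [-1.439, 0.343, 1.525, -0.0, 1.275, -0.146], 'dq': [-0.002, 0.0, -0.0, -0.002, 0.0, -0.001], 'tau': [-0.001, -43.124, -24.422, 0.072, 0.056, -0.0], 'tool_pos': [143.943, -504.462, 226.048], 'tcp_rot': [-3.14, -0.0, 0.278], 'contact_force': [-0.352, -0.942, 0.485], 'moment': [-0.0, 0.003, -0.053], 'finger_force': 0.0, 'grip_width': 91.798}
scene {'fov_y': 46.92, 'cx': 319.203, 'cy': 230.801, 'pose': [[-0.107, -0.746, 0.657, 1499.393], [0.994, -0.079, 0.071, 78.243], [-0.001, 0.661, 0.75, 1076.869], [0.0, 0.0, 0.0, 1.0]]}
scene tweezers 0.63 [313.8 287.2] [771.9 -13.4]
scene tweezers 0.61 [404.2 235.5] [594.5 189.4]
scene grip_left 0.48 [409.6 235.5] [593.1 202.6]
scene grip_right 0.55 [396.8 234. ] [591.5 171.3]
scene grip_right 0.38 [403.5 236.8] [598.9 187.8]
scene stand 0.81 [401.4 245. ] [581.4 188.2]
scene slide 0.66 [253.2 232.6] [ 579.8 -193.6]
scene slide 0.16 [398.1 247.1] [589.2 180. ]
scene pad_left 0.85 [259.6 222.1] [ 552.  -180.9]
scene pad_right 0.87 [248.7 222.3] [ 555.7 -209. ]
scene sample_jar 0.76 [317.2 288.6] [738.2  -9.6]
scene pe
[... 333 characters left out ...]
eft 0.64 [279.6 318.3] [584.1 204.8]
side grip_right 0.64 [284.2 304.7] [599.1 166.2]
side stand 0.72 [279.3 324.7] [596.2 192.9]
side slide 0.64 [363.1 239.3] [ 575.8 -178. ]
side pad_left 0.94 [373.9 238.5] [ 547.5 -188.7]
side pad_right 0.56 [373.6 236. ] [ 553.2 -196.7]
side sample_jar 0.69 [284.4 252.2] [730.4  -8.4]
side sample_jar 0.32 [242.6 407.7] [530.3 415.1]
side petri_dish 0.58 [240.9 408.1] [532.8 418. ]
side petri_dish 0.38 [361.9 240.7] [ 575.8 -171.4]
side tip_box 0.72 [419.6 203.9] [ 511. -405.]
wrist {'fov_y': 70.61, 'cx': 316.941, 'cy': 238.87, 'pose': [[0.274, 0.932, 0.237, 206.003], [-0.962, 0.266, 0.067, -486.821], [-0.0, -0.246, 0.969, 384.523], [0.0, 0.0, 0.0, 1.0]]}
```

View pics/all.png

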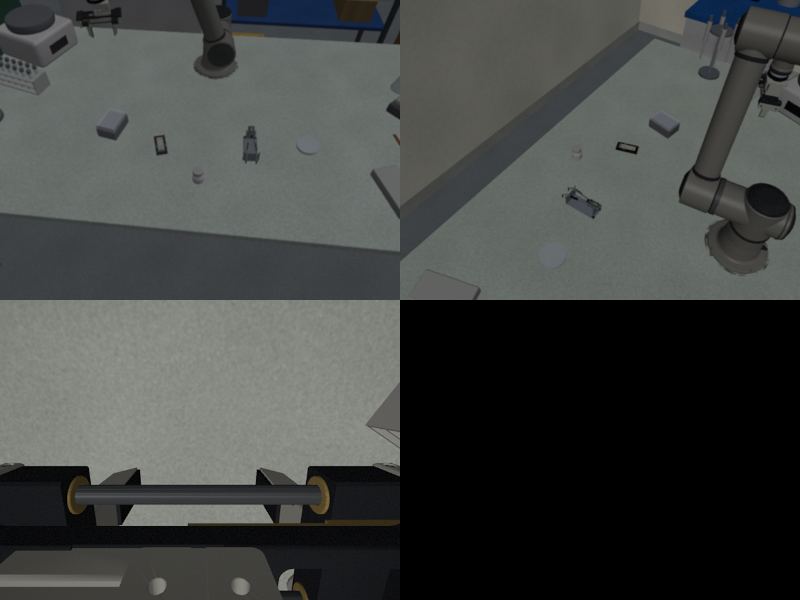

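The scene shows the tweezers on the stand near (593,187), tips towards +x, and the slide near (577,-188). The box is at (505,-410), the jar at (735,-10) and the dish at (528,414). I'll look at the slide from above first, since it lies on the way.

```bash
python3 -m pendant '[1,-0.4,0,0,0,0,-1,1,-0.4,0,0,0,0,-1,1,-0.4,0,0,0,0,-1,1,-0.4,0,0,0,0,-1,1,-0.4,0,0,0,0,-1,1,-0.4,0,0,0,0,-1,1,-0.4,0,0,0,0,-1,1,-0.4,0,0,0,0,-1,1,-0.4,0,0,0,0,-1,1,-0.4,0,0,0,0,-1,1,-0.4,0,0,0,0,-1,1,-0.4,0,0,0,0,-1]'
python3 -m pendant '[1,-0.4,0,0,0,0,-1,1,-0.4,0,0,0,0,-1,1,-0.4,0,0,0,0,-1,0,0,0,0,0,0,-1,0,0,0,0,0,0,-1]'
cat > look.py <<'E'
from h import *
import sys
def look(name,things):
    m=camera_model("wrist");o=get_obs();save(name,capture("wrist"))
    print(o["time"],np.round(o["tool_pos"],1),np.round(o["tcp_rot"],4),o["grip_width"],np.round(o["contact_force"],1))
    for t,z in things.items():
        for a in pinpoint("wrist",t)[:2]: print(t,round(a["score"],2),np.round(a["location"],1),np.round(onz(m,a["location"],z),1)[:2])
    return m
E
python3 - <<'E'
from look import *
look("w1.png",dict(slide=0,pad_left=11.5,pad_right=11.5))
E
```

```text
time: 3.15
tool_pos: [451.7, -266.7, 226.8]
tcp_rot: [3.141, -0.0, 0.278]
contact_force: [0.3, 0.1, -0.2]
grip_width: 91.7
finger_force: 0.0
time: 3.65
tool_pos: [527.4, -208.0, 226.4]
tcp_rot: [-3.141, 0.001, 0.279]
contact_force: [-0.3, -0.5, 0.1]
grip_width: 91.9
finger_force: 0.0
3.65 [ 527.4 -208.   226.4] [-3.1415e+00  8.0000e-04  2.7940e-01] 91.86548723332348 [-0.3 -0.5  0.1]
slide 0.65 [311.3 158.2] [ 581.9 -185.4]
pad_left 0.63 [299.7 188.5] [ 547.7 -182.1]
pad_right 0.64 [317.2 187.5] [ 554.  -200.2]
```

View pics/w1.png

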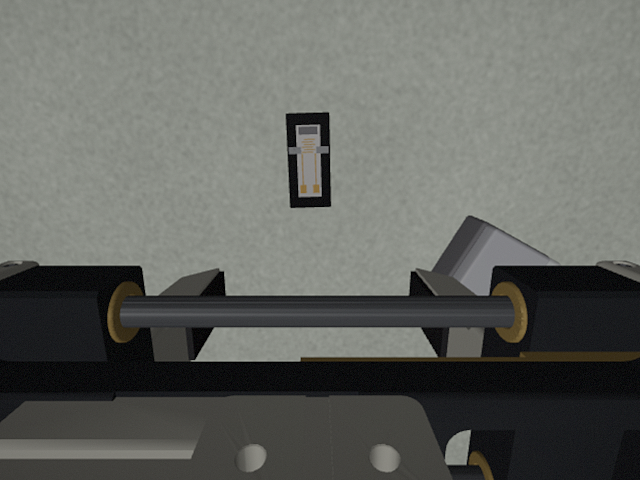

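The wrist view shows the slide holder from (286,113) to (330,207), with the gold pads at about (303,188) and (317,188). I'll measure it from the pixels.

```bash
cat > slide.py <<'E'
from h import *
def slide(fn,m,box):
    im=cv2.imread("pics/"+fn).astype(int);x0,y0,x1,y1=box
    sub=im[y0:y1,x0:x1];b,g,r=sub[...,0],sub[...,1],sub[...,2]
    for nm,mask,z in [("black",(r<60)&(g<60)&(b<60),10),("gold",(r-b>60),11.5)]:
        n,l,s,c=cv2.connectedComponentsWithStats(mask.astype(np.uint8))
        for i in range(1,n):
            if s[i,4]<20: continue
            v,u=np.where(l==i);P=np.array([onz(m,(a+x0,q+y0),z)[:2] for a,q in zip(u,v)],np.float32)
            R_=cv2.minAreaRect(P);print(nm,s[i,4],"px",c[i]+[x0,y0],"mean",P.mean(0).round(1),"rect",np.round(R_[0],1),np.round(R_[1],1),round(R_[2],1))
E
python3 - <<'E'
from slide import *
slide("w1.png",camera_model("wrist"),(270,95,350,225))
E
```

```text
black 2060 px [308.63543689 159.01407767] mean [ 579.3 -184.5] rect [ 577.7 -185. ] [98.9 45. ] 17.4
gold 38 px [303.07894737 188.68421053] mean [ 547.9 -186.9] rect [ 548.1 -186.8] [7.7 4.4] 15.3
gold 37 px [315.86486486 188.05405405] mean [ 552.4 -200.2] rect [ 551.8 -200. ] [7.6 5.5] 15.9
```

```bash
python3 -m pendant '[0.48,-1,0,0,0,0,-1,0.48,-1,0,0,0,0,-1,0.48,-1,0,0,0,0,-1,0.48,-1,0,0,0,0,-1,0.48,-1,0,0,0,0,-1,0.48,-1,0,0,0,0,-1,0.48,-1,0,0,0,0,-1,0.48,-1,0,0,0,0,-1,0.48,-1,0,0,0,0,-1,0.48,-1,0,0,0,0,-1,0.48,-1,0,0,0,0,-1,0.48,-1,0,0,0,0,-1]'
python3 -m pendant '[0,0,0,0,0,0,-1,0,0,0,0,0,0,-1]'
python3 - <<'E'
from look import *
look("w2.png",dict(tweezers=52,grip_left=52,grip_right=52,tip_left=11,tip_right=11,stand=0))
E
```

```text
time: 5.05
tool_pos: [595.0, 185.5, 226.9]
tcp_rot: [3.141, -0.0, 0.276]
contact_force: [-0.1, -0.5, -1.0]
grip_width: 91.6
finger_force: 0.0
time: 5.25
tool_pos: [594.7, 184.8, 226.5]
tcp_rot: [3.141, 0.0, 0.278]
contact_force: [-0.0, -1.1, 0.6]
grip_width: 91.8
finger_force: 0.0
5.25 [594.7 184.8 226.5] [3.1411e+00 5.0000e-04 2.7820e-01] 91.84038425590201 [-0.  -1.1  0.6]
tweezers 0.64 [314.9 224.7] [589.  185.7]
grip_left 0.91 [296.2 217.4] [591.1 205.6]
grip_right 0.79 [333.4 228.4] [590.5 166.8]
stand 0.77 [317.1 213.1] [592.2 184.3]
```

View pics/w2.png

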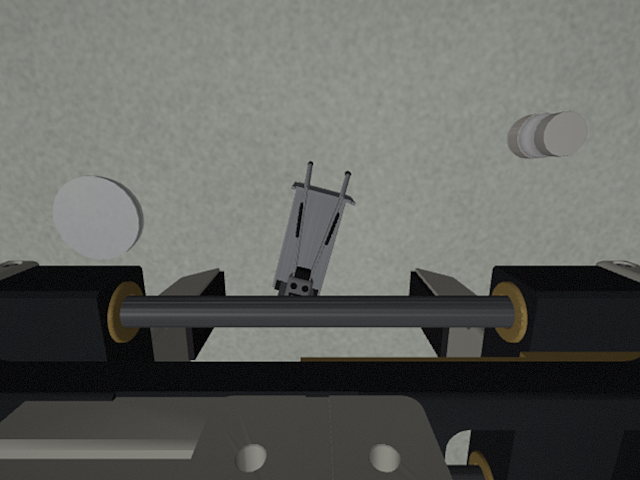

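The tweezers have their tip barrels at (310,163) and (348,173), the black grips at about (299,220) and (330,228), and the housing at (297,285).

Run:
```python
from h import *
m=camera_model("wrist")
im=cv2.imread("pics/w2.png"); g=im.max(2)
def comp(x0,y0,x1,y1,th):
    k=(g[y0:y1,x0:x1]<th).astype(np.uint8);n,l,s,c=cv2.connectedComponentsWithStats(k)
    i=1+np.argmax(s[1:,4]);return c[i]+[x0,y0],s[i,4]
out=[]
for nm,b,th,z in [("gl",(290,195,308,245),50,58),("gr",(320,205,345,250),50,58),("tl",(303,155,318,169),70,55),("tr",(340,166,355,180),70,55)]:
    c,n=comp(*b,th);p=onz(m,c,z)[:2];out.append(p);print(nm,c.round(1),n,p.round(1))
gl,gr,tl,tr=out
for a,b in ((gl,gr),(tl,tr)):
    d=a-b;print("gap",np.hypot(*d),"yaw",np.degrees(np.arctan2(-d[0],d[1])),"mid",(a+b)/2)
d=(tl+tr)/2-(gl+gr)/2;print("axis",np.hypot(*d),np.degrees(np.arctan2(d[1],d[0])))
cv2.imwrite("pics/w2c.png",cv2.resize(im[140:300,250:400],None,fx=3.7,fy=3.7,interpolation=cv2.INTER_CUBIC))
```

```text
gl [298.9 220. ] 99 [590.8 201.9]
gr [331.7 228.7] 94 [591.2 168.5]
tl [310.6 163.8] 15 [645.6 205.4]
tr [347.7 173.7] 21 [646.4 168.8]
gap 33.4057828803 yaw 0.6644548675063188 mid [590.96480616 185.22314425]
gap 36.650260391135056 yaw 1.2682661905774066 mid [646.04178066 187.07645868]
axis 55.10814725320088 1.9272489888868065
```

View pics/w2c.png

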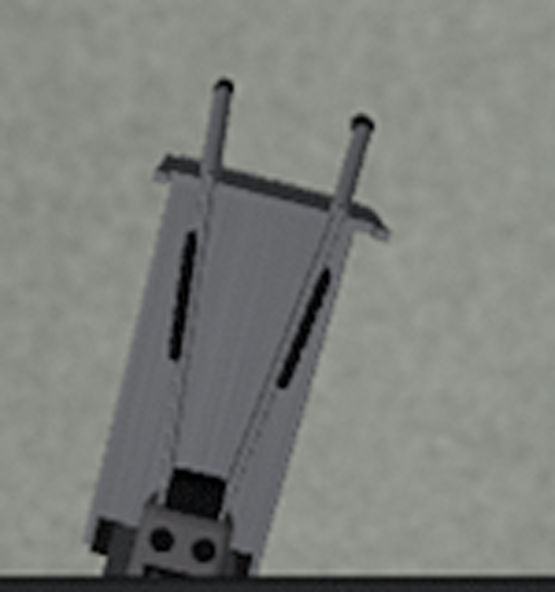

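```bash
python3 -m pendant '[0,0,0,0,0,0.945,-1,0,0,0,0,0,0.945,-1,0,0,0,0,0,0.945,-1,0,0,0,0,0,0.945,-1,-0.06,0,0.8,0,0,0,-1,-0.06,0,0.8,0,0,0,-1,-0.06,0,0.8,0,0,0,-1,-0.06,0,0.8,0,0,0,-1,0,0,0,0,0,0,-1,0,0,0,0,0,0,-1]'
python3 - <<'E'
from look import *
look("w3.png",dict(tweezers=52,grip_left=52,grip_right=52))
E
```

```text
time: 6.6
tool_pos: [587.9, 184.9, 131.2]
tcp_rot: [3.141, -0.0, 0.014]
contact_force: [0.0, 0.1, -0.4]
grip_width: 91.8
finger_force: 0.0
6.6 [587.9 184.9 131.2] [ 3.1415e+00 -1.0000e-04  1.3600e-02] 91.75204331298335 [ 0.   0.1 -0.4]
grip_left 0.94 [291.5 240.2] [591.  203.4]
grip_right 0.9 [340.6 244.9] [588.  167.8]
```

View pics/w3.png

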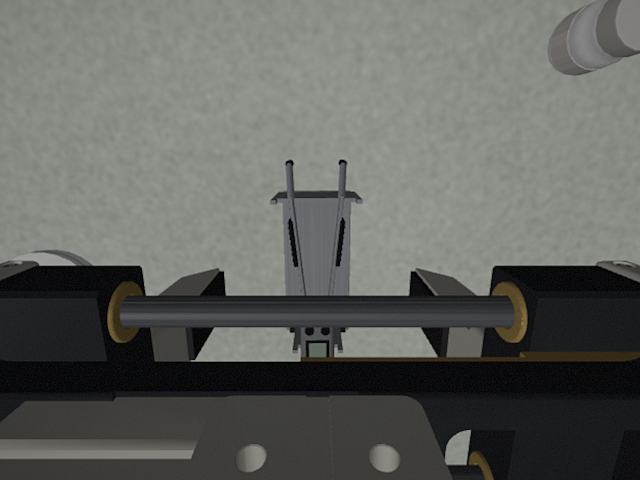

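The tweezers are square to the tool, with the grips at (291,241) and (341,243). I'll descend and grip lightly.

```bash
python3 -m pendant '[0,-0.01,0.82,0,0,0,-1,0,0,0.82,0,0,0,-1,0,0,0.82,0,0,0,-1,0,0,0.82,0,0,0,-1,0,0,0,0,0,0,0,0,0,0,0,0,0,0.34,0,0,0,0,0,0,0.34,0,0,0,0,0,0,0.34,0,0,0,0,0,0,0.34,0,0,0,0,0,0,0.34]'
```

```text
time: 7.8
tool_pos: [588.0, 185.5, 33.0]
tcp_rot: [-3.141, -0.001, 0.014]
contact_force: [0.3, -0.5, -0.5]
grip_width: 48.7
finger_force: 0.0
```

```bash
python3 -m pendant '[0,0,0,0,0,0,0.34,0,0,0,0,0,0,0.34,0,0,0,0,0,0,0.34,0,0,0,0,0,0,0.34]'
```

```text
time: 8.2
tool_pos: [587.8, 185.4, 32.4]
tcp_rot: [3.142, -0.001, 0.014]
contact_force: [0.2, 0.3, 1.5]
grip_width: 30.3
finger_force: 4.6
```

```bash
python3 -m pendant '[0,0,-0.2,0,0,0,0.34,0,0,-0.4,0,0,0,0.34,0,0,-0.4,0,0,0,0.34,0,0,-0.5,0,0,0,0.34,0,0,-0.5,0,0,0,0.34,0,0,-0.5,0,0,0,0.34,0,0,-0.4,0,0,0,0.34,0,0,0,0,0,0,0.522,0,0,0,0,0,0,0.522,0,0,0,0,0,0,0.522]'
python3 - <<'E'
from look import *
look("w4.png",dict(tweezers=137,tip_left=96,tip_right=96))
E
```

```text
time: 9.2
tool_pos: [587.1, 185.3, 118.5]
tcp_rot: [3.141, 0.002, 0.014]
contact_force: [0.2, 1.2, -1.1]
grip_width: 22.2
finger_force: 7.2
9.2 [587.1 185.3 118.5] [3.1413e+00 1.6000e-03 1.3900e-02] 22.18808024484773 [ 0.2  1.2 -1.1]
tweezers 0.84 [314.8 289.2] [593.4 186.4]
tip_left 0.44 [296.3 125.8] [664.7 196.9]
tip_right 0.39 [338. 131.] [662.5 175.7]
```

View pics/w4.png

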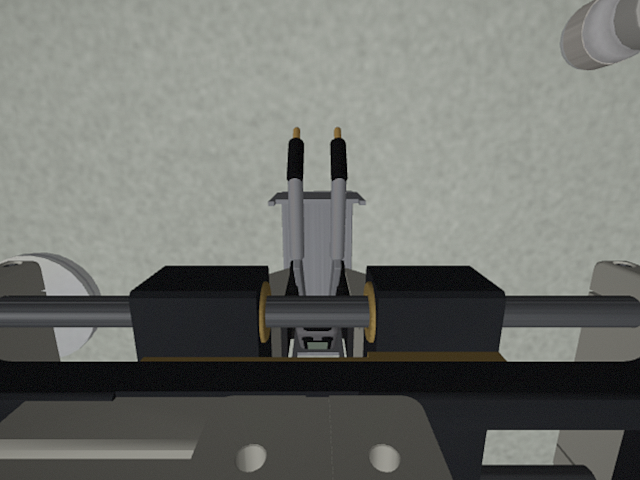

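The brass tips are at (296,130) and (338,130). That is too far forward and too near the camera, so the tweezers have probably pitched nose-up in the light grip. I'll check from the fixed cameras.

Run:
```python
from h import *
o=[]
for c in ["side","scene"]:
    im=capture(c);m=camera_model(c);u,v=proj(m,[600,185,110]).astype(int);print(c,u,v)
    o.append(cv2.resize(im[v-45:v+45,u-30:u+30],(400,600),interpolation=cv2.INTER_CUBIC))
save("f1.png",np.hstack(o))
```

```text
side 278 295
scene 405 221
```

View pics/f1.png

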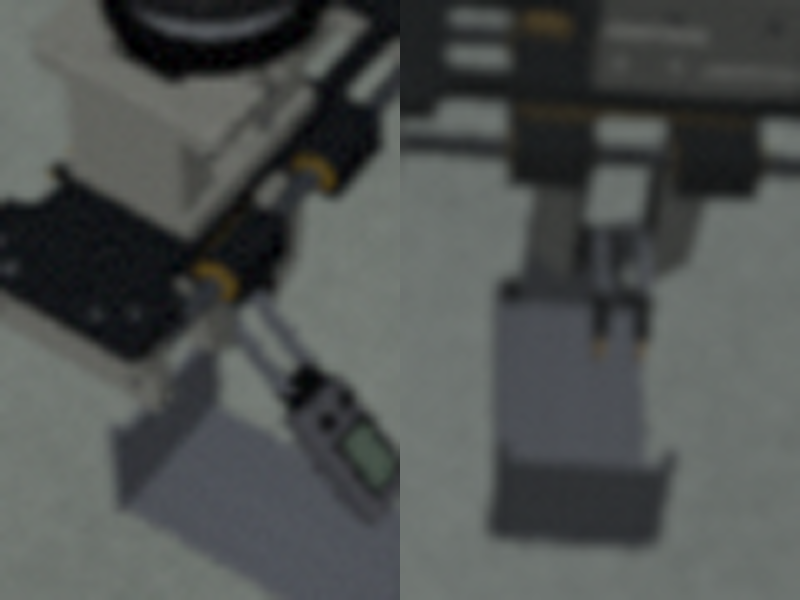

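The tweezers pitched nose-up by a lot in the light grip, with the housing hanging down at the back. I'll lift clear and level them by lowering the housing onto the front upright. At that point the tips are beyond the stand, and the firm grip is kept throughout.

```bash
python3 -m pendant '[0,0,-0.6,0,0,0,0.53,0,0,-0.7,0,0,0,0.53,0,0,-0.7,0,0,0,0.53,0.8,0,0,0,0,0,0.53,0.8,0,0,0,0,0,0.53,0.8,0,0,0,0,0,0.53,0.8,0,0,0,0,0,0.53,0.8,0,0,0,0,0,0.53,0,0,0,0,0,0,0.53,0,0,0,0,0,0,0.53]'
cat > fit.py <<'E'
from h import *
from scipy.optimize import least_squares
def tips(fn):
    im=cv2.imread("pics/"+fn).astype(int);k=((im[...,2]-im[...,0])>45).astype(np.uint8);k[260:]=0;k[:,:240]=0;k[:,400:]=0
    n,l,s,c=cv2.connectedComponentsWithStats(k);L=[]
    for i in range(1,n):
        if s[i,4]>=8: L.append((s[i,4],c[i],s[i,:4]))
    return L
def fit(fn,m,o,q,off=4.,depth=37.):
    # q: pixels of left,right brass-pin points at local z=-depth ; unknown pitch th(nose up), gap, lateral
    Rt=R.from_euler("xyz",o["tcp_rot"]).as_matrix();g=np.array(o["tool_pos"])-19*Rt[:,2]
    X,Y=Rt[:,0],-Rt[:,1];U=-Rt[:,2]
    def P(p):
        th,gap,lat=p;a=off+55
        dx=a*np.cos(th)+depth*np.sin(th);dz=a*np.sin(th)-depth*np.cos(th)
        return [g+X*dx+U*dz+Y*(lat+s*gap/2) for s in (1,-1)]
    r=least_squares(lambda p:np.concatenate([proj(m,w)-b for w,b in zip(P(p),q)]),[.3,14,0])
    print("pitch_up deg",np.degrees(r.x[0]).round(1),"gap,lat",r.x[1:].round(1),"cost",round(r.cost,2),"pts",np.round(P(r.x),1).tolist());return r.x
E
cat > lf.py <<'E'
import sys
from fit import *
n=sys.argv[1];off=float(sys.argv[2]) if len(sys.argv)>2 else 4.
m=camera_model("wrist");o=get_obs();save(n,capture("wrist"));print(o["time"],np.round(o["tool_pos"],1),round(o["grip_width"],1),round(o["finger_force"],1))
L=sorted(tips(n),key=lambda a:-a[0])[:2];L.sort(key=lambda a:a[1][0]);print([(a,b.round(1).tolist(),s.tolist()) for a,b,s in L])
if len(L)==2: fit(n,m,o,[L[0][1],L[1][1]],off)
E
python3 lf.py w5.png
```

```text
time: 10.5
tool_pos: [707.3, 187.0, 178.2]
tcp_rot: [3.141, 0.002, 0.014]
contact_force: [0.3, 0.0, 0.3]
grip_width: 21.7
finger_force: 8.0
10.5 [707.3 187.  178.2] 21.7 8.0
[(np.int32(57), [297.5, 132.6], [295, 128, 6, 10]), (np.int32(58), [335.6, 132.6], [333, 128, 7, 10])]
pitch_up deg 34.1 gap,lat [14.8  0.2] cost 44.6 pts [[776.8, 195.6, 199.6], [777.0, 180.8, 199.6]]
```

```bash
python3 -m pendant '[-0.4,0,0.9,0,0,0,0.53,-0.35,0,0.9,0,0,0,0.53,0,0,0.9,0,0,0,0.53,0,0,0.25,0,0,0,0.53,0,0,0.25,0,0,0,0.53,0,0,0.25,0,0,0,0.53,0,0,0.25,0,0,0,0.53,0,0,0.25,0,0,0,0.53]'
python3 lf.py w6.png
python3 -m pendant '[0,0,0.25,0,0,0,0.53,0,0,0.25,0,0,0,0.53,0,0,0.25,0,0,0,0.53,0,0,0,0,0,0,0.53]'
python3 lf.py w7.png
```

```text
time: 11.35
tool_pos: [685.7, 186.8, 61.2]
tcp_rot: [-3.141, -0.002, 0.014]
contact_force: [0.4, 0.3, -0.4]
grip_width: 21.9
finger_force: 8.2
11.35 [685.7 186.8  61.2] 21.9 8.2
[]
time: 11.8
tool_pos: [684.4, 186.6, 36.7]
tcp_rot: [3.141, 0.002, 0.014]
contact_force: [-0.1, 0.5, -0.0]
grip_width: 21.5
finger_force: 8.2
11.8 [684.4 186.6  36.7] 21.5 8.2
[]
```

Leveling seems to have happened, since the brass pins are now hidden under the barrels. I'll look.

View pics/w7.png

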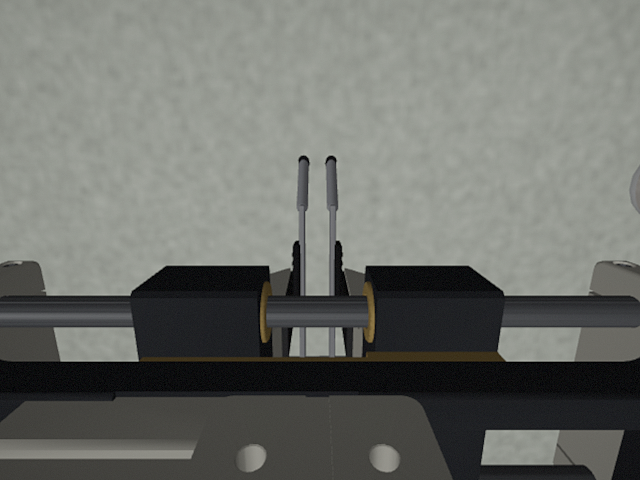

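The barrels are end-on at (303,160) and (331,160), so the tweezers are level again. I'll lift slowly and see if the 8 N grip holds the pitch.

```bash
cat > bar.py <<'E'
import sys
from h import *
n=sys.argv[1];m=camera_model("wrist");o=get_obs();im=capture("wrist");save(n,im)
print(o["time"],np.round(o["tool_pos"],1),np.round(o["tcp_rot"],3),round(o["grip_width"],1),round(o["finger_force"],1),np.round(o["contact_force"],1))
k=(im.max(2)<45).astype(np.uint8);k[235:]=0;k[:,:270]=0;k[:,370:]=0
_,_,s,c=cv2.connectedComponentsWithStats(k)
print("dark",[(c[i].round(1).tolist(),s[i].tolist()) for i in range(1,len(s)) if s[i,4]>20])
k=((im[...,0].astype(int)-im[...,2])>40).astype(np.uint8);k[260:]=0;k[:,:240]=0;k[:,400:]=0
_,_,s,c=cv2.connectedComponentsWithStats(k)
print("gold",[(c[i].round(1).tolist(),s[i].tolist()) for i in range(1,len(s)) if s[i,4]>5])
E
python3 bar.py w8.png
python3 -m pendant '[0,0,-0.2,0,0,0,0.53,0,0,-0.3,0,0,0,0.53,0,0,-0.3,0,0,0,0.53,0,0,-0.2,0,0,0,0.53,0,0,0,0,0,0,0.53]'
python3 bar.py w9.png
python3 -m pendant '[0,0,-0.4,0,0,0,0.53,0,0,-0.4,0,0,0,0.53,0,0,-0.3,0,0,0,0.53,0,0,0,0,0,0,0.53]'
python3 bar.py w10.png
```

```text
11.85 [684.6 186.7  37.3] [3.141e+00 2.000e-03 1.400e-02] 21.7 8.2 [ 0.6 -0.  -0.4]
dark [([303.7, 158.7], [299, 156, 10, 9, 37]), ([330.9, 158.5], [326, 156, 10, 8, 35])]
gold []
time: 12.4
tool_pos: [686.0, 186.9, 70.3]
tcp_rot: [-3.141, -0.003, 0.014]
contact_force: [0.6, 0.0, -1.3]
grip_width: 21.9
finger_force: 8.2
12.4 [686.  186.9  70.3] [-3.141e+00 -3.000e-03  1.400e-02] 21.9 8.2 [ 0.6  0.  -1.3]
dark [([303.7, 158.6], [299, 156, 10, 9, 38]), ([330.9, 158.5], [326, 156, 10, 8, 35])]
gold []
time: 12.85
tool_pos: [686.3, 186.9, 103.8]
tcp_rot: [-3.141, -0.004, 0.014]
contact_force: [0.4, -0.1, -0.4]
grip_width: 21.5
finger_force: 8.2
12.85 [686.3 186.9 103.8] [-3.141 -0.004  0.014] 21.5 8.2 [ 0.4 -0.1 -0.4]
dark [([303.7, 158.6], [299, 156, 10, 9, 38]), ([330.8, 158.4], [326, 156, 10, 7, 34])]
gold []
```

The grip holds and the pitch did not change. Now I'll carry the tweezers to the slide with gentle ramps.

```bash
python3 -m pendant '[-0.16,0.31,-0.1,0,0,0,0.53,-0.16,0.31,-0.1,0,0,0,0.53,-0.317,0.629,-0.1,0,0,0,0.53,-0.317,0.629,-0.1,0,0,0,0.53,-0.317,0.629,-0.1,0,0,0,0.53,-0.317,0.629,-0.1,0,0,0,0.53,-0.317,0.629,0,0,0,0,0.53,-0.317,0.629,0,0,0,0,0.53,-0.317,0.629,0,0,0,0,0.53,-0.317,0.629,0,0,0,0,0.53,-0.317,0.629,0,0,0,0,0.53,-0.317,0.629,0,0,0,0,0.53]'
python3 -m pendant '[-0.317,0.629,0,0,0,0,0.53,-0.317,0.629,0,0,0,0,0.53,-0.317,0.629,0,0,0,0,0.53,-0.317,0.629,0,0,0,0,0.53,-0.317,0.629,0,0,0,0,0.53,-0.317,0.629,0,0,0,0,0.53,-0.317,0.629,0,0,0,0,0.53,-0.317,0.629,0,0,0,0,0.53,-0.317,0.629,0,0,0,0,0.53,-0.16,0.31,0,0,0,0,0.53,-0.16,0.31,0,0,0,0,0.53]'
python3 -m pendant '[0,0,0,0,0,-0.5,0.53,0,0,0,0,0,-0.9,0.53,0,0,0,0,0,-0.9,0.53,0,0,0,0,0,-0.9,0.53,0,0,0,0,0,-0.6,0.53,0,0,0,0,0,-0.4,0.53,0,0,0,0,0,0,0.53,0,0,0,0,0,0,0.53]'
python3 bar.py w11.png
python3 - <<'E'
from slide import *
slide("w11.png",camera_model("wrist"),(262,50,372,230))
E
```

```text
time: 14.1
tool_pos: [582.1, -23.4, 119.3]
tcp_rot: [3.141, 0.0, 0.013]
contact_force: [-0.9, -0.3, -0.6]
grip_width: 21.5
finger_force: 8.2
time: 15.2
tool_pos: [489.9, -212.4, 119.4]
tcp_rot: [-3.141, 0.0, 0.013]
contact_force: [-0.1, 0.3, -0.8]
grip_width: 21.8
finger_force: 8.2
time: 16.0
tool_pos: [490.7, -211.6, 119.3]
tcp_rot: [3.142, -0.0, 0.306]
contact_force: [0.5, 0.0, -0.5]
grip_width: 22.3
finger_force: 8.2
16.0 [ 490.7 -211.6  119.3] [ 3.142 -0.     0.306] 22.3 8.2 [ 0.5  0.  -0.5]
dark [([317.3, 100.7], [286, 42, 63, 141, 3856]), ([317.0, 175.0], [308, 168, 18, 15, 256])]
gold [([318.5, 81.0], [311, 81, 16, 1, 16]), ([315.5, 85.0], [308, 85, 16, 1, 16]), ([318.5, 89.0], [311, 89, 16, 1, 16]), ([315.5, 92.6], [308, 92, 16, 2, 29]), ([319.0, 96.5], [312, 96, 15, 2, 30]), ([315.6, 100.4], [308, 100, 16, 2, 29]), ([308.3, 142.4], [304, 103, 9, 58, 134]), ([326.0, 139.7], [322, 103, 9, 58, 169])]
black 3393 px [317.38608901 109.48157972] mean [ 581.2 -182.9] rect [ 575.6 -184.4] [93.1 45. ] 17.6
black 280 px [316.16071429 175.44642857] mean [ 535.8 -196.2] rect [ 532.3 -197.2] [18.5 14.1] 17.6
gold 112 px [308.11607143 142.70535714] mean [ 557.1 -183.1] rect [ 563.6 -179.6] [40.2  5.7] 21.6
gold 23 px [327. 115.] mean [ 580.3 -190.6] rect [ 580.3 -190.6] [15.4  0. ] 18.0
gold 66 px [325.86363636 153.83333333] mean [ 553.5 -198.4] rect [ 553.2 -199. ] [8.1 5.3] 17.8
```

View pics/w11.png

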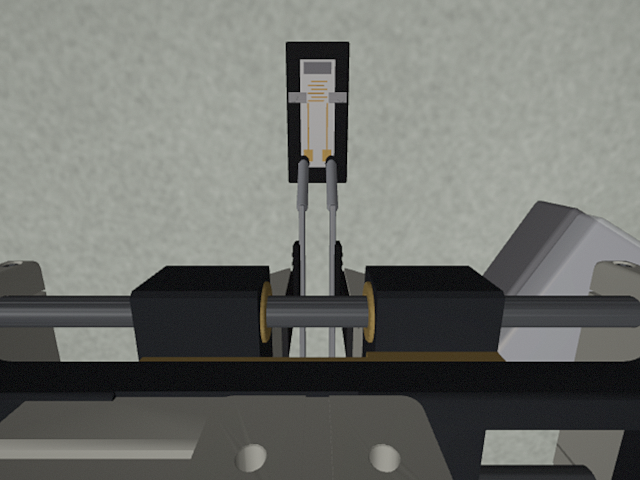

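The pads sit just ahead of the barrels, at (308,155) and (328,155), and the slide is aligned with the tool. Next I'll work out the remaining offset along the slide.

Run:
```python
from h import *
m=camera_model("wrist");o=get_obs();T=np.array(o["tool_pos"]);y=o["tcp_rot"][2];X=np.array([np.cos(y),np.sin(y)])
Y=np.array([-X[1],X[0]])
f=lambda u,v,z:(lambda d:np.round([d@X,d@Y],1))(onz(m,(u,v),z)[:2]-T[:2])
im=cv2.imread("pics/w11.png").astype(int)
for u in (293,298,340,345):
    col=im[:,u].max(1);v=np.where(col[20:230]<55)[0]+20;print(u,v.min(),v.max(),f(u,v.min()-.5,10),f(u,v.max()+.5,10))
for r in (130,150): 
    v=np.where(im[r,260:375].max(1)<60)[0]+260;print(r,v.min(),v.max(),f(v.min()-.5,r,10),f(v.max()+.5,r,10))
# gold in pad rows
g=(im[...,2]-im[...,0])>40
for r in range(144,168):
    v=np.where(g[r,290:345])[0]+290;print(r,v.tolist(),f(318,r,11.5)[0])
print("barrel cap x if z",[(z,f(317.3,158.6,T[2]+19+z)) for z in (-15,-25,-35)])
print("camera in tool",(np.array(m['pose'])[:2,3]-T[:2])@X)
```

```text
293 42 182 [141.1  17.5] [42.2 19.2]
298 42 162 [141.1  13.9] [57.4 15.1]
340 42 182 [141.1 -15.8] [ 42.2 -17.5]
345 42 182 [141.1 -19.4] [ 42.2 -21.4]
130 288 346 [81.3 22.6] [ 81.3 -21.7]
150 288 346 [66.7 22.9] [ 66.7 -22. ]
144 [308, 326, 327] 71.1
145 [308, 326, 327] 70.4
146 [308, 326, 327] 69.7
147 [308, 326, 327] 68.9
148 [308, 326, 327] 68.2
149 [307, 308, 309, 326, 327] 67.5
150 [304, 305, 306, 307, 308, 309, 310, 311, 312, 322, 323, 324, 325, 326, 327, 328, 329, 330] 66.7
151 [304, 305, 306, 307, 308, 309, 310, 311, 312, 322, 323, 324, 325, 326, 327, 328, 329, 330] 66.0
152 [304, 305, 306, 307, 308, 309, 310, 311, 312, 322, 323, 324, 325, 326, 327, 328, 329, 330] 65.3
153 [304, 305, 306, 307, 308, 309, 310, 311, 312, 322, 323, 324, 325, 326, 327, 328, 329, 330] 64.5
154 [304, 305, 306, 307, 308, 309, 310, 311, 312, 322, 323, 324, 325, 326, 327, 328, 329, 330] 63.8
155 [304, 305, 306, 307, 308, 309, 310, 311, 312, 322, 323, 324, 325, 326, 327, 328, 329, 330] 63.0
156 [306, 307, 308, 309, 310, 311, 312, 322, 323, 324, 325, 326, 327, 328] 62.3
157 [307, 308, 309, 310, 311, 312, 322, 323, 324, 325, 326] 61.6
158 [308, 309, 310, 311, 312, 322, 323, 324, 325, 326] 60.8
159 [309, 310, 311, 312, 322, 323, 324, 325] 60.1
160 [309, 310, 311, 312, 322, 323, 324, 325] 59.3
161 [] 58.6
162 [] 57.9
163 [] 57.1
164 [] 56.4
165 [] 55.6
166 [] 54.9
167 [] 54.1
barrel cap x if z [(-15, array([62.2,  0.3])), (-25, array([62. ,  0.3])), (-35, array([61.8,  0.3]))]
camera in tool 64.61105112747883
```

```bash
python3 -m pendant '[0.065,0,0.3,0,0,0,0.53,0,0,0.6,0,0,0,0.53,0,0,0.6,0,0,0,0.53,0,0,0.6,0,0,0,0.53,0,0,0.3,0,0,0,0.53,0,0,0.13,0,0,0,0.53,0,0,0,0,0,0,0.53,0,0,0,0,0,0,0.53]'
cat > av.py <<'E'
from h import *
F=[]
for i in range(10): im=capture("wrist");o=get_obs();F.append(np.r_[o["contact_force"],1000*np.array(o["moment"]),o["tool_pos"],o["grip_width"],o["finger_force"]])
print(o["time"],"F",np.mean(F,0)[:3].round(2),"M mNm",np.mean(F,0)[3:6].round(1),"sd",(np.std(F,0)[:6]/3).round(2),"pos",np.mean(F,0)[6:].round(2))
E
python3 av.py; python3 bar.py w12.png
python3 -c "
import cv2;im=cv2.imread('pics/w12.png');cv2.imwrite('pics/w12c.png',cv2.resize(im[60:210,230:405],None,fx=4,fy=4,interpolation=cv2.INTER_CUBIC))"
```

```text
time: 16.85
tool_pos: [493.1, -211.3, 44.0]
tcp_rot: [3.141, -0.001, 0.307]
contact_force: [-0.7, 0.2, 0.1]
grip_width: 21.8
finger_force: 8.1
17.35 F [ 0.05  0.13 -0.13] M mNm [ 36.8 -73.2  -0.4] sd [ 0.09  0.16  0.11 14.16 20.7   5.56] pos [ 492.97 -211.32   43.9    21.67    8.25]
17.35 [ 492.8 -211.2   43.6] [ 3.141 -0.     0.307] 21.4 8.2 [-0.1  0.3 -0.3]
dark [([316.8, 85.7], [272, 0, 91, 198, 7926]), ([303.7, 156.4], [298, 154, 11, 8, 35]), ([330.9, 156.5], [326, 154, 11, 7, 37]), ([316.7, 187.1], [308, 177, 18, 21, 369])]
gold [([318.6, 55.0], [308, 54, 23, 2, 24]), ([314.5, 60.5], [304, 60, 22, 2, 44]), ([319.2, 66.5], [308, 66, 23, 2, 45]), ([314.5, 71.5], [304, 71, 22, 2, 44]), ([319.0, 77.5], [308, 77, 23, 2, 44]), ([314.5, 82.5], [304, 82, 22, 2, 44]), ([304.5, 132.2], [298, 86, 13, 83, 202]), ([329.0, 132.6], [324, 86, 13, 83, 185])]
```

View pics/w12c.png

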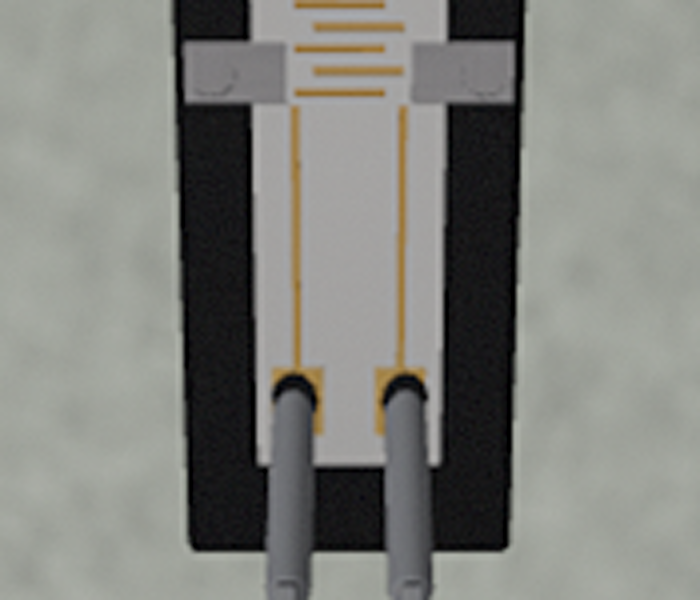

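Both barrels sit over the pads in the crop: barrels at (295,395) and (405,395), pad centres at (297,401) and (401,401). I'll shift 1 mm back and descend gently.

```bash
python3 -m pendant '[-0.03,0,0.1,0,0,0,0.53,0,0,0.1,0,0,0,0.53,0,0,0.1,0,0,0,0.53,0,0,0.05,0,0,0,0.53,0,0,0.05,0,0,0,0.53,0,0,0.03,0,0,0,0.53,0,0,0,0,0,0,0.53]'
python3 av.py; python3 bar.py w13.png
```

```text
time: 18.1
tool_pos: [491.7, -211.4, 30.4]
tcp_rot: [-3.142, 0.0, 0.307]
contact_force: [-0.6, -0.0, 0.3]
grip_width: 21.8
finger_force: 8.2
18.6 F [-0.54  0.09  0.16] M mNm [38.7 -7.7 14.8] sd [ 0.16  0.14  0.14  7.91  8.97 11.49] pos [ 491.78 -211.4    30.56   21.72    8.18]
18.6 [ 491.8 -211.4   30.6] [ 3.141 -0.     0.307] 21.9 8.2 [ 0.1 -0.6  0.4]
dark [([317.4, 93.8], [270, 0, 97, 199, 7749]), ([302.5, 148.1], [297, 144, 11, 10, 74]), ([331.3, 148.0], [326, 144, 12, 10, 75]), ([317.0, 187.5], [307, 177, 20, 22, 418])]
gold [([319.8, 44.5], [308, 44, 25, 2, 49]), ([314.8, 50.5], [303, 50, 25, 2, 49]), ([320.0, 57.5], [308, 56, 25, 3, 50]), ([314.7, 63.5], [303, 62, 24, 3, 49]), ([319.9, 69.0], [308, 68, 24, 3, 27]), ([314.5, 74.5], [303, 74, 24, 2, 48]), ([302.7, 110.1], [302, 79, 3, 65, 127]), ([331.4, 110.0], [330, 79, 3, 65, 125]), ([308.6, 158.5], [308, 150, 3, 18, 38]), ([325.5, 159.0], [325, 150, 2, 18, 34])]
```

The tips touched down and the tweezers slipped nose-up: the barrels moved from row 156 to row 148. I'll lift off and measure the pitch. Then I'll tilt the tool nose-down, which shortens the lever arm at the tips and stops the slip.

```bash
python3 -m pendant '[0,0,-0.2,0,0,0,0.55,0,0,-0.4,0,0,0,0.55,0,0,-0.6,0,0,0,0.55,0,0,-0.3,0,0,0,0.55,0,0,0,0,0,0,0.55,0,0,0,0,0,0,0.55]'
python3 bar.py w14.png; python3 lf.py w15.png
```

```text
time: 19.25
tool_pos: [491.7, -211.3, 75.6]
tcp_rot: [3.141, -0.0, 0.307]
contact_force: [0.3, 0.3, -0.3]
grip_width: 20.8
finger_force: 9.1
19.25 [ 491.7 -211.3   75.6] [ 3.141 -0.     0.307] 20.8 9.1 [ 0.3  0.3 -0.3]
dark [([317.2, 92.8], [279, 20, 77, 170, 5812]), ([329.5, 148.1], [325, 144, 11, 10, 74]), ([317.0, 180.5], [309, 172, 16, 18, 271])]
gold [([319.0, 68.0], [310, 68, 19, 1, 19]), ([315.2, 72.5], [306, 72, 19, 2, 36]), ([319.0, 77.5], [310, 77, 19, 2, 38]), ([315.0, 82.0], [306, 82, 19, 1, 19]), ([319.2, 86.5], [310, 86, 19, 2, 37]), ([315.0, 91.5], [306, 91, 19, 2, 38]), ([305.8, 115.0], [305, 95, 2, 49, 64]), ([328.5, 118.3], [328, 94, 2, 50, 97]), ([310.5, 157.2], [310, 150, 2, 15, 29]), ([323.5, 157.5], [323, 151, 2, 14, 26])]
19.3 [ 491.4 -211.2   75.2] 20.9 9.1
[(np.int32(63), [306.2, 122.1], [306, 94, 2, 50]), (np.int32(60), [328.8, 121.3], [328, 94, 2, 49])]
pitch_up deg 33.7 gap,lat [11.2  0.2] cost 326.5 pts [[556.1, -184.6, 96.1], [559.4, -195.3, 96.1]]
```

Run:
```python
from h import *
o=get_obs();y=o["tcp_rot"][2];X=np.array([np.cos(y),np.sin(y),0]);Y=np.array([-X[1],X[0],0]);g=np.array(o["tool_pos"])+[0,0,19]
print(g.round(1),o["grip_width"])
for c in ["scene","side"]:
    im=capture(c).astype(int);m=camera_model(c)
    e=g+X*62-[0,0,38]
    print(c,"expected tips",[proj(m,e+Y*s*6.5).round(1).tolist() for s in(1,-1)],"pads",[proj(m,np.array([550.3,-193.5,11.5])+Y*s*7).round(1).tolist() for s in(1,-1)])
    u,v=proj(m,e).astype(int);d=im[...,0]-im[...,2]
    k=(d>25).astype(np.uint8);K2=np.zeros_like(k);K2[v-22:v+25,u-25:u+25]=k[v-22:v+25,u-25:u+25]
    n,l,s,_=cv2.connectedComponentsWithStats(K2)
    for i in range(1,n):
        w=np.where(l==i);a=d[w];print("  gold",s[i,4],(np.average(w[1],weights=a)).round(2),(np.average(w[0],weights=a)).round(2),"rows",s[i,1],s[i,1]+s[i,3]-1)
    for t in ["tip_left","tip_right"]:
        for a in pinpoint(c,t)[:2]: print("  ",t,round(a["score"],2),np.round(a["location"],1))
```

```text
[ 491.3 -211.1   94. ] 21.042327881684773
scene expected tips [[256.3, 209.2], [251.3, 209.9]] pads [[257.6, 220.9], [252.3, 221.6]]
  gold 3 257.68 221.32 rows 221 222
  gold 2 252.46 222.0 rows 222 222
   tip_right 0.16 [256.2 230.8]
side expected tips [[374.7, 228.0], [375.7, 224.8]] pads [[373.4, 238.8], [374.4, 235.4]]
  gold 4 358.02 233.5 rows 233 234
  gold 6 373.52 235.3 rows 235 236
  gold 8 372.43 238.96 rows 238 240
```

Run:
```python
from h import *
m=camera_model("scene");im=capture("scene").astype(int)
d=im[...,0]-im[...,2];b=im.max(2)
print("cols 247-262");
for r in range(194,226): print(r,b[r,247:263].tolist(),d[r,247:263].tolist())
```

```text
cols 247-262
194 [99, 86, 89, 103, 110, 101, 86, 88, 101, 110, 113, 111, 111, 111, 112, 114] [-2, -5, -5, -4, -2, -4, -4, -5, -4, -4, -3, -3, -3, -2, -3, -2]
195 [102, 87, 88, 102, 108, 101, 86, 86, 98, 109, 113, 113, 113, 113, 113, 113] [-3, -4, -6, -4, -2, -3, -5, -7, -4, -2, -2, -2, -2, -2, -2, -3]
196 [103, 90, 87, 98, 109, 102, 85, 85, 97, 109, 112, 112, 113, 112, 113, 114] [-2, -4, -6, -4, -2, -3, -4, -7, -5, -3, -2, -3, -3, -2, -3, -2]
197 [107, 92, 87, 96, 107, 104, 88, 85, 96, 109, 114, 113, 113, 113, 113, 113] [-2, -4, -5, -4, -3, -3, -4, -6, -5, -3, -3, -2, -3, -2, -4, -3]
198 [109, 97, 84, 89, 102, 105, 93, 84, 94, 107, 113, 113, 112, 111, 113, 113] [-2, -3, -5, -4, -3, -3, -4, -5, -5, -3, -2, -3, -2, -2, -2, -3]
199 [110, 98, 83, 85, 96, 105, 95, 84, 89, 103, 111, 113, 111, 112, 112, 112] [-3, -3, -4, -5, -3, -2, -4, -4, -4, -2, -2, -3, -2, -2, -2, -2]
200 [111, 101, 84, 84, 97, 107, 99, 84, 87, 99, 110, 113, 112, 112, 112, 112] [-3, -3, -5, -6, -4, -3, -3, -5, -6, -3, -3, -3, -2, -2, -3, -3]
201 [112, 101, 87, 86, 99, 109, 99, 84, 87, 98, 109, 113, 113, 112, 112, 111] [
[... 2714 characters left out ...]
 20, 21, 13, 4, -1, -2]
221 [39, 29, 44, 72, 92, 100, 100, 101, 102, 101, 100, 100, 89, 65, 39, 32] [-1, -1, -1, 5, 12, 19, 16, 5, 1, 12, 30, 34, 22, 8, -2, -1]
222 [44, 31, 42, 73, 97, 102, 103, 103, 103, 101, 100, 100, 92, 71, 45, 32] [-3, -1, 1, 9, 21, 31, 27, 10, 0, 7, 24, 29, 16, 4, -2, -3]
223 [52, 30, 41, 69, 94, 102, 101, 102, 104, 102, 102, 102, 98, 80, 52, 31] [-2, -1, 1, 7, 17, 25, 22, 7, -2, 1, 12, 16, 7, -1, -3, -1]
224 [56, 31, 38, 64, 89, 101, 102, 102, 107, 105, 103, 103, 101, 86, 56, 31] [-2, 0, 0, 2, 6, 11, 10, 1, -5, -2, 5, 8, 4, -2, -3, -2]
225 [60, 33, 36, 58, 85, 99, 104, 106, 108, 108, 104, 102, 101, 87, 59, 32] [-2, -2, -3, -2, 0, 3, 4, -2, -5, -5, 2, 7, 6, 0, -2, -2]
```

```bash
python3 -m pendant '[0.18,0,0,0,0,0,0.54,0.18,0,0,0,0,0,0.54,0,0,0,0,-0.6,0,0.54,0,0,0,0,-1,0,0.54,0,0,0,0,-1,0,0.54,0,0,0,0,-1,0,0.54,0,0,0,0,-1,0,0.54,0,0,0,0,-0.9,0,0.54,0,0,0,0,-0.5,0,0.54,0,0,0,0,0,0,0.54]'
cat > st.py <<'E'
import sys
from h import *
n=sys.argv[1];m=camera_model("wrist");o=get_obs();im=capture("wrist");save(n,im)
print(o["time"],np.round(o["tool_pos"],1),np.round(o["tcp_rot"],3),round(o["grip_width"],1),round(o["finger_force"],1),np.round(o["contact_force"],1))
b=im.max(2).astype(int);d=im[...,0].astype(int)-im[...,2]
k=(b<45).astype(np.uint8);k[235:]=0;k[:,:270]=0;k[:,370:]=0
_,_,s,c=cv2.connectedComponentsWithStats(k)
print("dark",[(c[i].round(1).tolist(),s[i].tolist()) for i in range(1,len(s)) if 20<s[i,4]<250])
k=(d>40).astype(np.uint8);k[235:]=0;k[:,:270]=0;k[:,370:]=0;k[:100]=0
for lo,hi in((285,317),(317,350)):
    r,cc=np.where(k[:,lo:hi]);w=[(int(a),int(cc[r==a].min()+lo),int(cc[r==a].max()+lo)) for a in np.unique(r) if (r==a).sum()>=1]
    print("gold rows:",w)
Rt=R.from_euler("xyz",o["tcp_rot"]).as_matrix();T=np.array(o["tool_pos"])
X=np.array([np.cos(.307),np.sin(.307),0]);Y=np.array([-X[1],X[0],0]);P=np.array([550.5,-193.1,11.5])
print("pads predicted px",[proj(m,P+Y*7*s).round(1).tolist() for s in(1,-1)],"far/near rows",proj(m,P+X*4.5)[1].round(1),proj(m,P-X*4.5)[1].round(1))
for zt in (39,42,45):
    t=T+Rt@np.array([66,0,zt-19]);print("tip",zt,t.round(1),"px",proj(m,t).round(1),"rel pad along,lat,z",((t-P)@X).round(1),((t-P)@Y).round(1),(t[2]-11.5).round(1))
E
python3 st.py w16.png
```

```text
time: 20.7
tool_pos: [503.0, -207.4, 74.6]
tcp_rot: [-3.141, 0.419, 0.309]
contact_force: [0.2, 0.0, 0.1]
grip_width: 21.5
finger_force: 8.7
20.7 [ 503.  -207.4   74.6] [-3.141  0.419  0.309] 21.5 8.7 [0.2 0.  0.1]
dark [([303.6, 148.0], [298, 143, 12, 11, 77]), ([330.5, 148.0], [326, 143, 11, 11, 74])]
gold rows: [(100, 304, 305), (101, 304, 305), (102, 304, 305), (103, 304, 305), (104, 304, 305), (105, 304, 305), (106, 304, 305), (107, 304, 305), (108, 304, 305), (109, 304, 305), (110, 304, 305), (111, 304, 305), (112, 304, 305), (113, 304, 305), (114, 304, 305), (115, 304, 305), (116, 304, 305), (117, 304, 305), (118, 304, 305), (119, 304, 305), (120, 304, 305), (121, 304, 305), (122, 305, 305), (123, 305, 305), (124, 305, 305), (125, 305, 305), (126, 305, 305), (127, 305, 305), (128, 305, 305), (129, 305, 305), (130, 305, 305), (131, 305, 305), (132, 304, 306), (133, 299, 311), (134, 299, 311), (135, 299, 311), (136, 300, 311), (137, 300, 311), (138, 300, 311), (139, 300, 311), (140, 300, 311), (141, 300, 311), (142, 300, 311), (143, 300, 311), (144, 300, 311), (145, 309, 311), (
[... 494 characters left out ...]
31, 331), (127, 331, 331), (128, 331, 331), (129, 331, 331), (130, 331, 331), (131, 330, 331), (132, 330, 331), (133, 325, 336), (134, 325, 336), (135, 325, 336), (136, 325, 336), (137, 325, 336), (138, 325, 336), (139, 325, 336), (140, 325, 336), (141, 325, 336), (142, 325, 336), (143, 325, 336), (144, 325, 336), (145, 325, 336), (146, 325, 336), (147, 336, 336), (148, 336, 336)]
pads predicted px [[306.6, 141.2], [331.9, 141.2]] far/near rows 133.2 148.9
tip 39 [ 552.6 -191.6   29.5] px [317.9 150.4] rel pad along,lat,z 2.5 0.8 18.0
tip 42 [ 551.5 -192.    26.7] px [317.8 150.4] rel pad along,lat,z 1.3 0.8 15.2
tip 45 [ 550.3 -192.3   24. ] px [317.8 150.5] rel pad along,lat,z 0.1 0.8 12.5
```

```bash
sed -i 's/print("gold rows:",w)/print("gold rows:",[a for a in w if a[2]-a[1]>7][:1],w[-1:])/' st.py
python3 -m pendant '[0.03,0.013,0.1,0,0,0,0.54,0.03,0,0.1,0,0,0,0.54,0.03,0,0.09,0,0,0,0.54,0,0,0,0,0,0,0.54,0,0,0,0,0,0,0.54]'
python3 av.py; python3 st.py w17.png
python3 - <<'E'
from h import *
im=capture("scene").astype(int);b=im.max(2);d=im[...,0]-im[...,2]
for r in range(204,226): print(r,b[r,247:263].tolist(),d[r,249:261].tolist())
E
```

```text
time: 21.25
tool_pos: [501.0, -209.0, 66.5]
tcp_rot: [3.141, 0.419, 0.307]
contact_force: [-0.3, 0.3, -0.9]
grip_width: 21.0
finger_force: 8.7
21.75 F [ 0.05  0.08 -0.81] M mNm [  95.1 -289.    15.8] sd [ 0.18  0.19  0.09  9.4  11.7   7.77] pos [ 501.18 -208.87   66.57   21.11    8.71]
21.75 [ 501.2 -208.8   66.5] [3.141 0.419 0.307] 21.4 8.7 [ 0.3  0.2 -0.7]
dark [([303.7, 148.0], [298, 143, 12, 12, 77]), ([330.5, 148.0], [326, 143, 11, 11, 74])]
gold rows: [(135, 297, 309)] [(150, 309, 309)]
gold rows: [(135, 324, 336)] [(150, 324, 324)]
pads predicted px [[304.4, 143.3], [330.9, 143.3]] far/near rows 135.1 151.4
tip 39 [ 550.9 -193.1   21.4] px [317.9 150.4] rel pad along,lat,z 0.4 -0.1 9.9
tip 42 [ 549.7 -193.5   18.6] px [317.9 150.4] rel pad along,lat,z -0.8 -0.1 7.1
tip 45 [ 548.6 -193.8   15.9] px [317.8 150.5] rel pad along,lat,z -2.1 -0.1 4.4
204 [111, 108, 99, 97, 104, 109, 109, 100, 89, 97, 109, 112, 111, 112, 112, 112] [-5, -5, -4, -2, -2, -4, -4, -4, -3, -2, -2, -4]
205 [111, 106, 97, 89, 98, 108, 108, 95, 84, 92, 109, 113, 113, 112, 113, 113] [-4, -5, -3, -2, -2, -3, -
[... 1765 characters left out ...]
[35, 27, 38, 59, 72, 76, 82, 89, 88, 83, 83, 89, 83, 59, 35, 35] [-1, 1, 5, 10, 7, 0, 0, 9, 22, 22, 13, 5]
221 [39, 29, 43, 70, 90, 95, 99, 101, 101, 97, 96, 98, 88, 64, 38, 32] [0, 6, 15, 24, 19, 5, 1, 11, 30, 35, 22, 8]
222 [46, 31, 41, 73, 95, 101, 101, 103, 103, 102, 100, 100, 92, 72, 45, 30] [1, 10, 21, 33, 28, 10, 1, 7, 24, 29, 17, 5]
223 [52, 30, 39, 70, 94, 102, 103, 102, 104, 103, 102, 102, 99, 81, 52, 31] [2, 8, 17, 26, 23, 7, -2, 1, 12, 16, 8, -1]
224 [56, 32, 37, 63, 90, 101, 102, 102, 107, 106, 103, 103, 100, 87, 54, 29] [-1, 2, 7, 10, 10, 0, -4, -3, 4, 9, 3, -2]
225 [60, 32, 34, 59, 84, 99, 103, 105, 108, 107, 103, 103, 101, 87, 58, 32] [-2, -2, 0, 2, 3, -2, -5, -4, 2, 7, 6, 0]
```

Run:
```python
from h import *
m=camera_model("scene");o=get_obs()
for nm,T,rot in (("lift",[491.3,-211.1,75],[np.pi,0,.307]),("now",o["tool_pos"],o["tcp_rot"])):
    Rt=R.from_euler("xyz",rot).as_matrix()
    print(nm,[(x,z,proj(m,np.array(T)+Rt@np.array([x,0,z-19]))[1].round(1)) for x in(64,66,68) for z in (39,42,45)])
```

```text
lift [(64, 39, np.float64(210.4)), (64, 42, np.float64(211.2)), (64, 45, np.float64(212.0)), (66, 39, np.float64(210.9)), (66, 42, np.float64(211.7)), (66, 45, np.float64(212.5)), (68, 39, np.float64(211.5)), (68, 42, np.float64(212.3)), (68, 45, np.float64(213.1))]
now [(64, 39, np.float64(218.1)), (64, 42, np.float64(218.5)), (64, 45, np.float64(218.9)), (66, 39, np.float64(218.9)), (66, 42, np.float64(219.2)), (66, 45, np.float64(219.6)), (68, 39, np.float64(219.6)), (68, 42, np.float64(220.0)), (68, 45, np.float64(220.3))]
```

```bash
python3 -m pendant '[0.022,0,0.05,0,0,0,0.54,0.022,0,0.05,0,0,0,0.54,0.022,0,0.05,0,0,0,0.54,0,0,0,0,0,0,0.54]'
python3 st.py w18.png | sed -n 2,5p
python3 -m pendant '[0.0136,0,0.0305,0,0,0,0.54,0,0,0,0,0,0,0.54]' | head -2
python3 st.py w19.png | sed -n 2,5p
python3 -m pendant '[0.0136,0,0.0305,0,0,0,0.54,0,0,0,0,0,0,0.54]' | head -2
python3 st.py w20.png | sed -n 1,12p
```

```text
time: 22.25
tool_pos: [500.9, -208.8, 61.2]
tcp_rot: [-3.141, 0.419, 0.307]
contact_force: [-0.0, 0.4, -0.1]
grip_width: 21.8
finger_force: 8.7
dark [([303.6, 148.0], [298, 143, 12, 11, 77]), ([330.6, 148.0], [326, 143, 11, 11, 75])]
gold rows: [(138, 297, 309)] [(154, 309, 309)]
gold rows: [(138, 325, 336)] [(154, 324, 325)]
pads predicted px [[304.4, 147.0], [331.5, 147.0]] far/near rows 138.6 155.2
time: 22.5
tool_pos: [501.1, -208.8, 60.5]
dark [([303.6, 148.0], [298, 143, 12, 12, 77]), ([330.5, 148.0], [325, 143, 12, 11, 76])]
gold rows: [(139, 296, 309)] [(154, 297, 309)]
gold rows: [(139, 324, 336)] [(155, 324, 325)]
pads predicted px [[304.1, 147.8], [331.3, 147.8]] far/near rows 139.4 156.0
time: 22.75
tool_pos: [501.1, -208.8, 59.5]
22.75 [ 501.1 -208.8   59.5] [3.142 0.419 0.307] 20.7 8.7 [ 0.  -0.6  0.5]
dark [([303.6, 148.0], [298, 143, 12, 12, 77]), ([330.7, 147.9], [326, 143, 11, 11, 77])]
gold rows: [(140, 296, 309)] [(155, 297, 309)]
gold rows: [(140, 324, 336)] [(156, 324, 324)]
pads predicted px [[304.0, 148.6], [331.3, 148.7]] far/near rows 140.2 156.8
tip 39 [ 550.8 -193.1   14.3] px [317.8 150.3] rel pad along,lat,z 0.3 -0.1 2.8
tip 42 [ 549.7 -193.4   11.6] px [317.8 150.4] rel pad along,lat,z -0.9 -0.1 0.1
tip 45 [ 548.5 -193.8    8.9] px [317.8 150.4] rel pad along,lat,z -2.1 -0.1 -2.6
```

```bash
python3 -m pendant '[0.0136,0,0.0305,0,0,0,0.54,0,0,0,0,0,0,0.54]' | head -2
python3 st.py w21.png | sed -n 1,2p; python3 av.py
python3 -m pendant '[0.0136,0,0.0305,0,0,0,0.54,0,0,0,0,0,0,0.54]' | head -2
python3 st.py w22.png | sed -n 1,2p; python3 av.py
```

```text
time: 23.0
tool_pos: [501.0, -208.9, 58.5]
23.0 [ 501.  -208.9   58.5] [3.142 0.419 0.307] 21.1 8.7 [-0.1 -0.2  1.1]
dark [([303.6, 147.9], [298, 143, 12, 12, 79]), ([330.7, 148.0], [326, 143, 11, 12, 79])]
23.55 F [-0.33 -0.11 -0.04] M mNm [  65.2 -245.2   -3.4] sd [ 0.09  0.18  0.11  6.36 11.55  6.76] pos [ 501.13 -208.86   58.58   21.2     8.69]
time: 23.75
tool_pos: [501.1, -208.9, 57.4]
23.75 [ 501.1 -208.9   57.4] [3.142 0.419 0.307] 21.3 8.7 [ 0.5 -0.  -0.2]
dark [([303.7, 147.8], [298, 143, 12, 12, 79]), ([330.8, 148.0], [326, 143, 11, 12, 78])]
24.3 F [-0.22 -0.01  0.07] M mNm [  37.9 -233.5    1.1] sd [0.14 0.18 0.14 8.11 8.8  6.22] pos [ 501.12 -208.85   57.56   21.21    8.69]
```

Contact is confirmed: Fz rose about 0.85 N, so each pin is pushed in roughly 2–3 mm. The pitch has not changed and the tips sit over the pad centres. I'll hold still for over a second and re-check.

```bash
python3 -m pendant '[0,0,0,0,0,0,0.54,0,0,0,0,0,0,0.54,0,0,0,0,0,0,0.54,0,0,0,0,0,0,0.54,0,0,0,0,0,0,0.54,0,0,0,0,0,0,0.54,0,0,0,0,0,0,0.54,0,0,0,0,0,0,0.54,0,0,0,0,0,0,0.54,0,0,0,0,0,0,0.54,0,0,0,0,0,0,0.54,0,0,0,0,0,0,0.54]'
python3 st.py w23.png; python3 av.py
```

```text
time: 25.5
tool_pos: [501.1, -208.8, 57.6]
tcp_rot: [3.142, 0.419, 0.307]
contact_force: [0.5, -0.6, 0.1]
grip_width: 21.2
finger_force: 8.7
25.5 [ 501.1 -208.8   57.6] [3.142 0.419 0.307] 21.2 8.7 [ 0.5 -0.6  0.1]
dark [([303.6, 147.9], [298, 143, 12, 12, 79]), ([330.7, 148.0], [326, 143, 11, 12, 79])]
gold rows: [(141, 297, 309)] [(157, 297, 297)]
gold rows: [(141, 324, 336)] [(157, 324, 325)]
pads predicted px [[303.9, 150.2], [331.4, 150.2]] far/near rows 141.7 158.5
tip 39 [ 550.8 -193.1   12.4] px [317.8 150.4] rel pad along,lat,z 0.3 -0.1 0.9
tip 42 [ 549.7 -193.5    9.7] px [317.8 150.4] rel pad along,lat,z -0.9 -0.1 -1.8
tip 45 [ 548.5 -193.8    7. ] px [317.8 150.5] rel pad along,lat,z -2.1 -0.1 -4.5
26.05 F [-0.69  0.04  0.44] M mNm [  53.7 -215.3   -2.4] sd [ 0.13  0.12  0.14 10.68 11.03 12.09] pos [ 501.12 -208.84   57.55   21.19    8.69]
```

```bash
python3 -c "
from plant import close_job
print(close_job())"
```

```text
the job is handed in; nothing more can be done
None
```

The job is handed in at about 26 s of the 40 s limit, with no verdict returned: the tweezers are still gripped, tips about 12.6 mm apart (by the gripper opening) and steady on the two pads, about 1 N total contact force, and the pins pushed in an estimated 2–3 mm; they slipped in the grip twice, so I finished with the tool tilted 24° nose-down.

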